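Close the bottle line-up gate

TASK

Stand the loose filled bottle on the wooden jig in the gap between the two bottles of the row. Then gently swing the gate bar by its free end until it is fully home against the stop block, so that all three bottles stand upright, lined up between bar and fence; leave the other things on the table where they are.

Things in the scene. Friction and masses are not known exactly. Their poses are not given: they have to be found in the camera images.
- jig: Fixed plywood board 335 x 115 mm, 12 thick (top z = 12). Origin: on the table under the gate's steel pivot pin (head at z = 50); x along the row to the free end of the closed bar, y to the fence, z up. Board spans x -30..305, y -35..80 mm. Bottles stand on it between bar and fence: with the bar home the lane is 57 mm wide, its middle at y = 32.5
- fence_mid (a point): Middle of the top inner edge of the fixed wooden fence: in the jig's frame x = 127.5, y = 61, z = 52 mm; the fence runs along the row, x 10..245, and is 16 mm thick (y 61..77)
- stop_face (a point): Top middle of the face that the closed bar meets on the fixed dark steel stop block: in the jig's frame x = 275, y = 4, z = 44 mm; the block spans x 260..290, y 4..28
- gate (a joint): Angle of the gate bar about the pin, rad: 0 = home on the stop block; at angle a (up to 1.25) it points along (cos a, -sin a) in the jig's x, y, away from the fence. Light friction (0.15 N m), no spring: stays where left. Aluminium strip on edge, 8 mm thick, centred on the pin's axis, z 18..44 mm above the table, 290 mm long from the pin. Closing, it slides the bottles to the fence
- gate_handle (a point): Top centre of the upright round wooden handle post on the bar's free end: 22 mm diameter, 275 mm from the pin, from the bar's top (z = 44) to z = 152 mm above the table. The post may be pushed or pinched
- row_bottle_near: Small filled amber bottle, body 52 mm diameter to height 95, shoulder to a 25 mm neck at 122, black cap 30 mm diameter from 136 to 160 mm (top); about 0.26 kg. Origin: centre of underside; z up. Stands on the jig, 50 to 62 mm along x from the pin, up to about 17 mm off the fence
- row_bottle_far: Small filled amber bottle, body 52 mm diameter to height 95, shoulder to a 25 mm neck at 122, black cap 30 mm diameter from 136 to 160 mm (top); about 0.26 kg. Origin: centre of underside; z up. Stands on the jig, 200 to 212 mm along x from the pin, up to about 17 mm off the fence
- loose_bottle: Small filled amber bottle, body 52 mm diameter to height 95, shoulder to a 25 mm neck at 122, black cap 30 mm diameter from 136 to 160 mm (top); about 0.26 kg. Origin: centre of underside; z up. Stands on the table on the other side of the fence; it belongs in the gap midway between the two bottles of the row
- jug: White plastic pouring jug with a side handle, 100 mm diameter, 120 mm tall, a bystander; origin at centre of underside
- funnel: Grey plastic funnel standing on its mouth, 104 mm diameter, 105 mm tall, a bystander; origin at centre of underside
- tape_roll: Cardboard tape roll core lying flat, 84 mm diameter, 24 mm tall, a bystander; origin at centre of underside
- cap_tub: Grey open tub of spare black caps, 150 x 110 x 50 mm, a bystander; origin at centre of underside
Mind the look-alikes: they are no part of the job. What is shaped like the loose_bottle but green is not meant. Leave any pink or red look-alike of the row_bottle_far alone.

How it is judged:
By the outcome, as a careful person would: the job done as asked, in the order asked, and still so for the second after the job is handed in, with the robot touching nothing.
It also fails if it takes over 53 s, if anything falls off the work surface, if the arm or the gripper's body presses on something with over 40 N, if the wrist force passes 120 N, or if a joint passes its speed limit or range.

ROBOT

A 6-joint arm with a two-finger parallel gripper is mounted at the origin on the work surface. World frame = base frame: x ahead of the robot, y to its left, z up, the work surface at z = 0. Lengths are in m, angles in rad, forces in N, time in s.
With the tool pointing down it reaches from about 0.3 to 0.775 m from the base axis. Payload 14.6 kg.
Tool frame: the origin (TCP) lies on the mounting face of the last link; the fingertips stand 199 mm ahead of it and the grasp point (between the pads) lies 180 mm ahead of it; z points along the fingers, y is the direction in which the jaws open and shut (so a half turn about z gives the same grasp; the last joint's range is limited). The gripper opens to 94 mm and grips with 3 to 60 N. Pads are 16 mm wide; open, the fingers measure 119 mm over their backs; the gripper's body (75 mm by 177 mm) begins 78 mm behind the grasp point.
Start: joints at [1.053, 0.3, 1.521, -0, 1.321, -0.067], TCP at [0.24, 0.495, 0.405] pointing down, gripper open.
Joint ranges: [-3.03, 3.03], [-0.79, 2.21], [0.23, 2.52], [-1.04, 4.18], [0, 3.07], [-2.55, 2.55]. Speed limits (rad/s): [2.22, 2.22, 2.57, 3.14, 3.14, 3.14].

INTERFACE

Orientations are given as [roll, pitch, yaw] about the fixed x, y, z axes, in that order (R = Rz(yaw) Ry(pitch) Rx(roll)).
In Python, from station import sensors, vision, job gives the robot as it stands. The module is installed in compiled form; this text tells all that it offers.
- The arm moves only by the tool arm_command, never from a script. Its argument "plan" is one flat list of numbers, 5 for each row, row after row: the closure, from -1 (fully open) to 1 (shut), so that 0 is half open, then the shift along the world's x, y, z scaled (see below), then the turn about the world's z scaled (see below). A call has 1 to 20 rows; each row is the pose to reach, as a shift and turn from the pose commanded when the call began; what a row does not reach only later rows make up. The controller multiplies each number of a shift by 400 mm and each number of a turn by 120 degrees. A row lasts 1/10 s, in which the tool goes at most 50 mm and 8.59 degrees, less where a joint would pass 70% of its speed; a pose out of reach is approached as far as the arm can. A call with a number of a shift or a turn outside -1 to 1 is refused whole. A call with a gripper value outside its range is refused whole. The fingers move at their own pace and stop on an object; "newtons" is the grip in N (left out, the last holds). Time passes only in rows, so rows that repeat a pose let the fingers close. It gives the time, the measured TCP pose, the force and the opening at its end, in the units of the state.
- sensors.get_obs(): the state, without advancing time (a new reading comes with each control period).
- vision.camera(name): name is "side" or "top"; returns the picture (480x640x3 uint8, blue, green, red); there is no depth.
- vision.camera_params(name): a dict with "intrinsics" (3x3 intrinsics, pixels), "rvec" (rotation vector, rad) and "tvec" (3), from world to camera coordinates, as OpenCV has them. Camera axes: x right, y down, z forward; pixel columns grow to the right and rows downward; lengths in m; the calibration is good to about 2 mm. A picture is of the moment at which its call begins. camera_params takes no time and is no camera call.
- job.hand_in(): hands the job in, once; it reports no verdict.
Trained networks look in the newest picture that a camera, given by its name, has taken for a name from the list of things; names that differ only in an ending like _2 or _b are one class to them, and where a whole thing is asked for, a point or a joint stands for the part that bears it (a point fixed in the world has none). Each returns a list of dicts, best first, with "confidence" (0 to 1); they miss things now and then, are a little off and sometimes report something else, mostly with a low value. They report only what shows in the picture. A call takes as long as a camera call. They do not tell look-alikes from the thing itself.
- vision.search_frame(name, camera): "at" ([row, column] in pixels, amid what is visible of it).
- vision.silhouettes(name, camera): "mask" (480x640 bool, what is visible of it) and "at" ([row, column] in pixels, amid what is visible of it).
- vision.pinpoint(name, camera): "at" ([row, column] in pixels: a listed point, or the origin of a listed thing).
The state is a dict: "time_s": time; "qpos": joint angles; "joint_vel": joint speeds; "tau": joint torques, N m; "ee_pos": TCP position; "eef_rot": TCP orientation; "force": force on the tool from outside, world axes, zero at the start; "moment": the same for the moment, N m; "grip_width": finger opening in m.
Only numpy, scipy, OpenCV 4.12 (cv2) and the standard library are available. Lean on these libraries where they do the work, as an engineer would, in place of code of your own. Each camera call takes 0.05 s, during which the arm holds its last target.

## Working session

There is one attempt and no reset: what is moved stays moved. The work goes in short steps, Python scripts to look and compute and a tool call to move; the robot and the scene stay as the last step left them, time stands still between calls to the robot, and variables do not carry over. Pictures are saved under pics/ and viewed, and the job is handed in when it is done.

Besides the shell and the picture viewer there is one more tool, called after "Request:" in YAML: its name, and indented under it one key for each argument. arm_command: Moves the arm, as the interface text tells. Its arguments: {"type":"object","properties":{"plan":{"type":"array"},"newtons":{"type":"number"}},"required":["plan"]}

```bash
mkdir -p pics
python3 - <<'E'
from station import sensors, vision
import cv2,numpy as np
o=sensors.get_obs()
for k in o: print(k,np.round(o[k],3))
for c in ("side","top"):
    im=vision.camera(c); cv2.imwrite(f"pics/{c}0.png",im)
    p=vision.camera_params(c); print(c,p)
E
```

```text
time_s 0.0
qpos [ 1.053  0.3    1.522  0.     1.321 -0.067]
joint_vel [ 0.001 -0.001 -0.002  0.001  0.    -0.   ]
tau [ 2.0000e-03 -5.3180e+01 -3.5274e+01  7.1000e-02  2.4000e-02 -0.0000e+00]
ee_pos [0.24  0.495 0.404]
eef_rot [-3.14  -0.     2.691]
force [-0.623 -0.119 -0.049]
moment [-0.056  0.063 -0.008]
grip_width 0.094
side {'intrinsics': array([[508.88152288,   0.        , 320.14593076],
       [  0.        , 508.88152288, 231.47359765],
       [  0.        ,   0.        ,   1.        ]]), 'rvec': array([ 2.04549191, -0.32495872,  0.1612972 ]), 'tvec': array([-0.568258  ,  0.21573733,  1.03992969])}
top {'intrinsics': array([[548.07178164,   0.        , 317.64968567],
       [  0.        , 548.07178164, 255.58840748],
       [  0.        ,   0.        ,   1.        ]]), 'rvec': array([ 2.15705812, -2.16527349,  0.17195972]), 'tvec': array([0.00985124, 0.61410285, 1.10186039])}
```

View pics/side0.png

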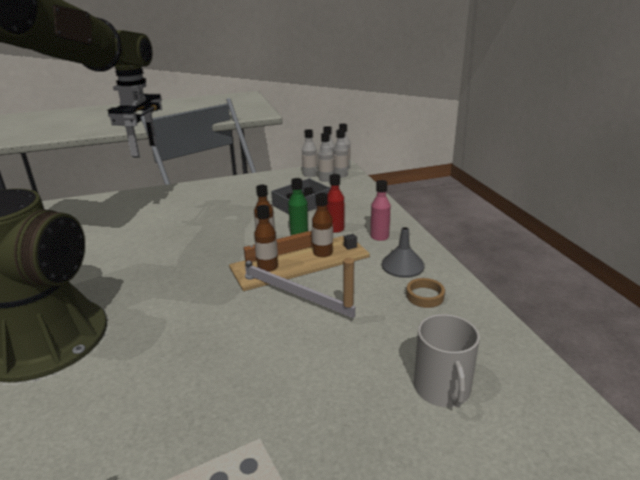

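View pics/top0.png

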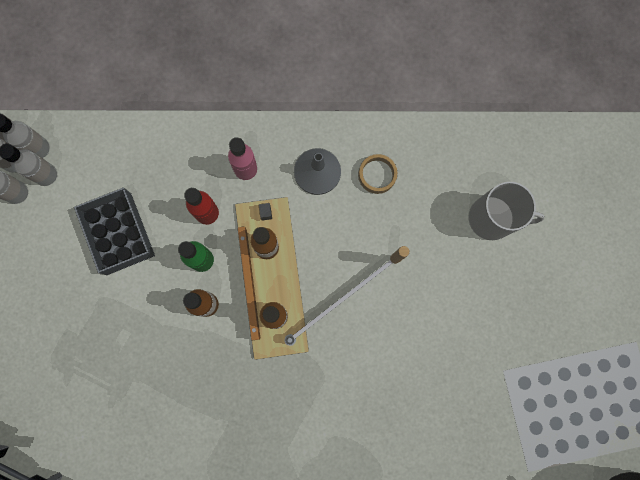

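```bash
cat > h.py <<'E'
from station import sensors, vision
import cv2,numpy as np
P={c:vision.camera_params(c) for c in("side","top")}
def proj(c,X):
    p=P[c]; return cv2.projectPoints(np.array(X,float).reshape(-1,3),p['rvec'],p['tvec'],p['intrinsics'],None)[0].reshape(-1,2)
def ray(c,rc):
    p=P[c];R=cv2.Rodrigues(p['rvec'])[0]
    C=-R.T@p['tvec']; d=R.T@np.linalg.inv(p['intrinsics'])@np.array([rc[1],rc[0],1.]); return C,d
def onz(c,rc,z):
    C,d=ray(c,rc); return C+d*(z-C[2])/d[2]
E
python3 - <<'E'
from h import *
Z=dict(jig=0,fence_mid=.052,stop_face=.044,gate_handle=.152,row_bottle_near=.012,loose_bottle=0,jug=0,funnel=0,tape_roll=0,cap_tub=0)
for c in("top","side"):
  print(c,sensors.get_obs()['time_s'])
  for n,z in Z.items():
    for d in vision.pinpoint(n,c): print(n,round(d['confidence'],2),np.round(d['at'],1),np.round(onz(c,d['at'],z)[:2],4))
E
```

```text
top 0.1
jig 0.71 [341.4 291. ] [0.4367 0.0639]
fence_mid 0.55 [281.7 254.4] [0.559  0.1377]
stop_face 0.69 [209.6 268.3] [0.7117 0.1108]
gate_handle 0.82 [250.3 403. ] [ 0.6088 -0.1516]
row_bottle_near 0.97 [317.9 271.3] [0.4861 0.1051]
loose_bottle 0.81 [307.7 203.2] [0.5086 0.2505]
loose_bottle 0.56 [261.7 202.4] [0.6072 0.2545]
jug 0.62 [218.7 487.2] [ 0.7009 -0.3669]
funnel 0.7 [171.6 318. ] [0.8073 0.0048]
tape_roll 0.6 [174.2 376.4] [ 0.8015 -0.1245]
cap_tub 0.57 [234.6 118.8] [0.6666 0.4355]
side 0.6
jig 0.73 [284.2 245.6] [0.4286 0.0521]
fence_mid 0.56 [238.9 286.3] [0.5514 0.1399]
stop_face 0.92 [239.  352.3] [0.7112 0.0974]
stop_face 0.66 [387.7 438.3] [ 0.6699 -0.4169]
gate_handle 0.75 [249.3 321.8] [ 0.5708 -0.1016]
gate_handle 0.62 [262.4 349.5] [ 0.6062 -0.1668]
gate_handle 0.35 [261.5 268.3] [ 0.4588 -0.1114]
row_bottle_near 0.87 [263.1 269.5] [0.4983 0.1058]
loose_bottle 0.77 [234.2 302.2] [0.6188 0.2422]
jug 0.96 [388.2 437.4] [ 0.6926 -0.3802]
funnel 0.77 [267.1 404.4] [ 0.8094 -0.0029]
tape_roll 0.65 [296.4 426. ] [ 0.802  -0.1286]
cap_tub 0.7 [249.3 325. ] [0.653  0.1433]
```

Run:
```python
import cv2
t=cv2.imread('pics/top0.png');s=cv2.imread('pics/side0.png')
cv2.imwrite('pics/tz.png',cv2.resize(t[180:370,170:420],None,fx=3.15,fy=3.15,interpolation=2))
cv2.imwrite('pics/sz.png',cv2.resize(s[170:330,220:420],None,fx=3.7,fy=3.7,interpolation=2))
```

```text
(no output)
```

View pics/tz.png

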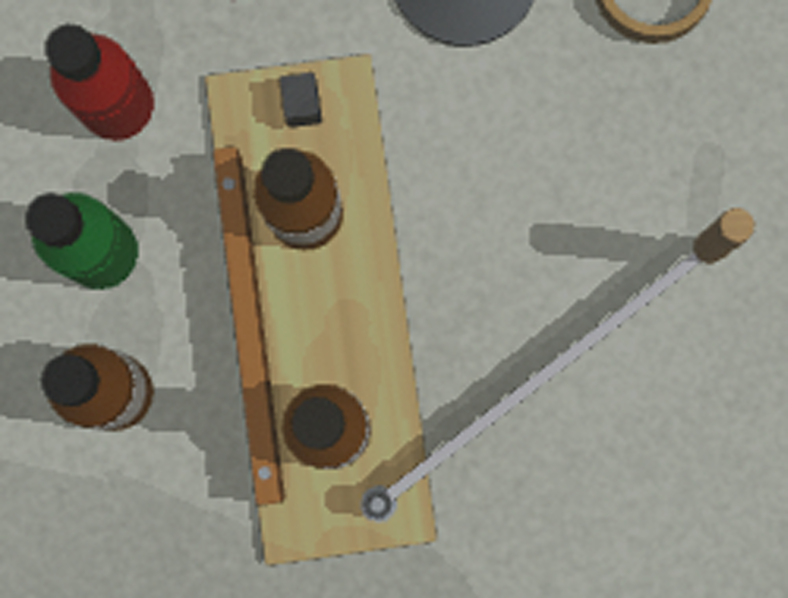

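View pics/sz.png

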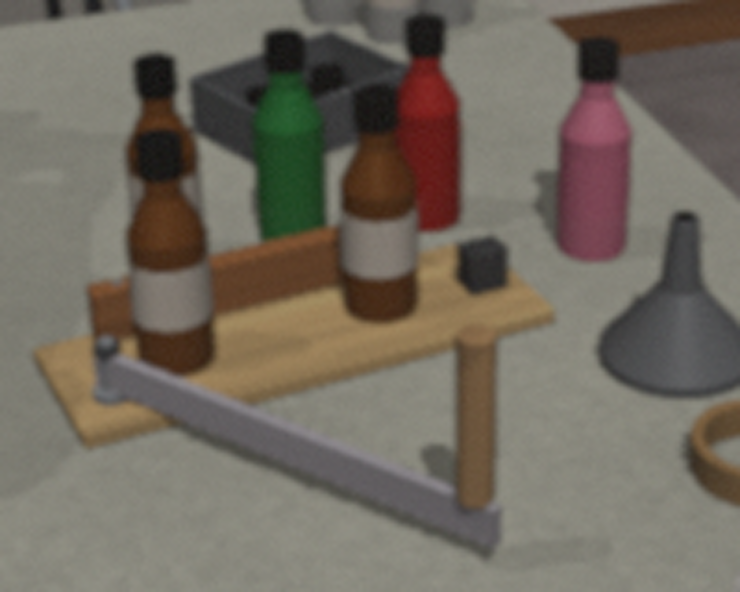

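```bash
cat > fit.py <<'E'
from h import *
from scipy.optimize import least_squares
T=lambda u,v:(170+(u+.5)/3.15-.5,180+(v+.5)/3.15-.5)
S=lambda u,v:(220+(u+.5)/3.7-.5,170+(v+.5)/3.7-.5)
L=[("top",(305,80,12),T(205,75)),("top",(305,-35,12),T(371,55)),("top",(-30,-35,12),T(437,541)),("top",(-30,80,12),T(265,562)),
("top",(0,0,50),T(377,504)),("top",(10,61,52),T(283,499)),("top",(245,61,52),T(238,148)),("top",(10,77,52),T(256,503)),
("side",(-30,80,12),S(37,353)),("side",(-30,-35,12),S(87,434)),("side",(305,-35,12),S(553,308)),("side",(0,0,50),S(105,342))]
def w(p,X):
    c,s=np.cos(p[2]),np.sin(p[2]);X=np.array(X)/1e3
    return np.array([p[0]+c*X[0]-s*X[1],p[1]+s*X[0]+c*X[1],X[2]])
def res(p): return np.concatenate([proj(c,w(p,X))[0]-q for c,X,q in L])
r=least_squares(res,[.437,.064,.1],loss='soft_l1')
p=r.x
if __name__=="__main__":
    print(p,np.round(res(p).reshape(-1,2),1).tolist())
    def inv(X):
        c,s=np.cos(p[2]),np.sin(p[2]);d=np.array(X[:2])-p[:2];return np.round([1e3*(c*d[0]+s*d[1]),1e3*(-s*d[0]+c*d[1])],1)
    for n,t,s,z in[("near",(316,424),(160,138),.172),("far",(288,175),(376,92),.172),("loose",(70,379),(155,62),.16),("handle",(738,224),(476,333),.152),("green",(54,220),(285,38),.16)]:
        q=T(*t);a=onz("top",(q[1],q[0]),z);q=S(*s);b=onz("side",(q[1],q[0]),z)
        print(n,np.round(a,4),np.round(b,4),inv(a),inv(b))
E
python3 fit.py
```

```text
[0.44171138 0.06534558 0.13394549] [[0.1, -0.4], [0.2, -1.0], [0.3, -0.3], [0.2, 0.9], [0.3, -0.3], [-0.5, 0.6], [-0.3, -1.2], [0.2, 0.5], [-1.7, -2.1], [-1.3, -0.1], [0.7, -0.5], [0.2, 0.2]]
near [0.4889 0.0977 0.172 ] [0.4915 0.0922 0.172 ] [51.1 25.8] [52.9 19.9]
far [0.6346 0.1151 0.172 ] [0.6369 0.1117 0.172 ] [197.8  23.5] [199.6  19.9]
loose [0.5161 0.242  0.16  ] [0.5168 0.2373 0.16  ] [ 97.3 165.2] [ 97.4 160.4]
handle [ 0.6079 -0.1534  0.152 ] [ 0.6075 -0.1565  0.152 ] [ 135.5 -239. ] [ 134.7 -242. ]
green [0.6099 0.2539 0.16  ] [0.6119 0.2472 0.16  ] [191.9 164.4] [192.9 157.5]
```

Request:
arm_command:
  plan: [-1, 0.691, -0.638, 0, 0.279, -1, 0.691, -0.638, 0, 0.279, -1, 0.691, -0.638, 0, 0.279, -1, 0.691, -0.638, 0, 0.279, -1, 0.691, -0.638, 0, 0.279, -1, 0.691, -0.638, 0, 0.279, -1, 0.691, -0.638, 0, 0.279, -1, 0.691, -0.638, 0, 0.279, -1, 0.691, -0.638, 0, 0.279, -1, 0.691, -0.638, 0, 0.279, -1, 0.691, -0.638, 0, 0.279, -1, 0.691, -0.638, 0, 0.279]

```text
time_s: 2.3
ee_pos: [0.5153, 0.2408, 0.4048]
eef_rot: [3.141, 0.0, -3.007]
force: [-0.3, -0.1, -0.3]
grip_width: 0.094
```

Run:
```python
from h import *
o=sensors.get_obs();print(o['ee_pos'],o['eef_rot'],o['qpos'])
for c in("top","side"): cv2.imwrite(f'pics/{c}1.png',vision.camera(c)); print(c,proj(c,[o['ee_pos']-[0,0,.199],[.5165,.24,.16]]))
t=cv2.imread('pics/top1.png');s=cv2.imread('pics/side1.png')
cv2.imwrite('pics/z1.png',np.hstack([cv2.resize(t[180:360,120:320],None,fx=2,fy=2),cv2.resize(s[80:260,180:380],None,fx=2,fy=2)]))
```

```text
[0.51529443 0.24078491 0.40481317] [ 3.14147211e+00  1.59507698e-04 -3.00650731e+00] [ 3.72724460e-01  3.41663009e-01  1.46568298e+00  8.18941557e-05
  1.33406326e+00 -1.33317642e+00]
top [[187.23515169 298.95259261]
 [192.99840955 299.72830801]]
side [[259.21999349 169.09564981]
 [261.19111371 186.01164071]]
```

View pics/z1.png

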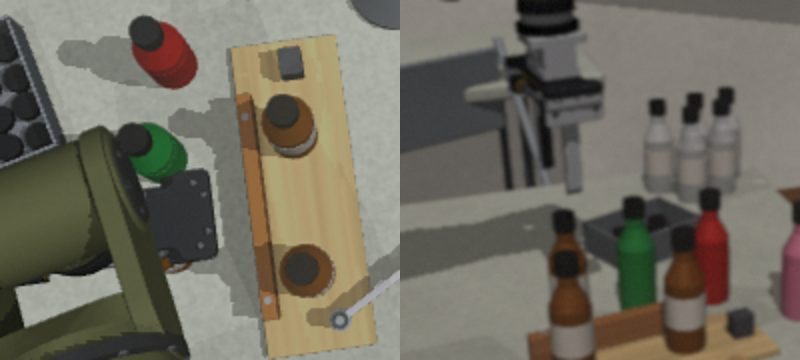

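Request:
arm_command:
  plan: [-1, 0.002, -0.002, -0.09, 0, -1, 0.002, -0.002, -0.16, 0, -1, 0.002, -0.002, -0.192, 0, -1, 0.002, -0.002, -0.192, 0, -1, 0.002, -0.002, -0.192, 0, 1, 0.002, -0.002, -0.192, 0, 1, 0.002, -0.002, -0.192, 0, 1, 0.002, -0.002, -0.192, 0, 1, 0.002, -0.002, -0.192, 0, 1, 0.002, -0.002, -0.192, 0, 1, 0.002, -0.002, -0.192, 0, 1, 0.002, -0.002, -0.192, 0, 1, 0.002, -0.002, -0.192, 0]
  newtons: 25

```text
time_s: 3.7
ee_pos: [0.5168, 0.2391, 0.3279]
eef_rot: [3.141, 0.0, -3.008]
force: [-0.8, 0.1, -0.0]
grip_width: 0.0331
```

Run:
```python
from h import *
o=sensors.get_obs();print(o['ee_pos'],o['eef_rot'],o['grip_width'],o['force'],o['moment'])
for c in("top","side"): cv2.imwrite(f'pics/{c}2.png',vision.camera(c))
t=cv2.imread('pics/top2.png');s=cv2.imread('pics/side2.png')
cv2.imwrite('pics/z2.png',np.hstack([cv2.resize(t[180:360,120:320],None,fx=2,fy=2),cv2.resize(s[100:280,180:380],None,fx=2,fy=2)]))
```

```text
[0.51682762 0.23907788 0.3278622 ] [ 3.14146641e+00  2.96266758e-05 -3.00809377e+00] 0.033147007076973496 [-0.84460599  0.09793565 -0.02752492] [ 0.15576884 -0.01439533 -0.00697415]
```

View pics/z2.png

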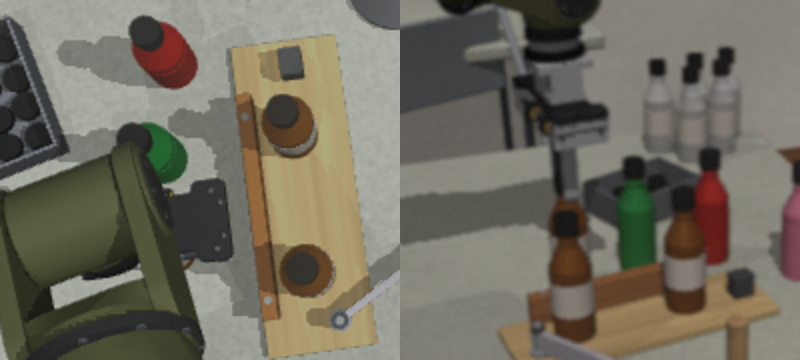

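Request:
arm_command:
  plan: [1, 0, 0, 0, 0, 1, 0, 0, 0, 0, 1, 0, 0, 0, 0, 1, 0, 0, 0.03, 0, 1, 0, 0, 0.07, 0, 1, 0, 0, 0.12, 0, 1, 0, 0, 0.18, 0, 1, 0, 0, 0.25, 0, 1, 0, 0, 0.32, 0, 1, 0, 0, 0.39, 0, 1, 0, 0, 0.45, 0, 1, 0, 0, 0.49, 0, 1, 0, 0, 0.5, 0, 1, 0, 0, 0.5, 0]

```text
time_s: 5.2
ee_pos: [0.5167, 0.239, 0.5281]
eef_rot: [3.142, 0.0, -3.008]
force: [-0.1, 0.1, -3.2]
grip_width: 0.0293
```

Run:
```python
from h import *
o=sensors.get_obs();print(o['ee_pos'],o['eef_rot'],o['grip_width'],o['force'],o['moment'])
for c in("top","side"): cv2.imwrite(f'pics/{c}3.png',vision.camera(c))
g=o['ee_pos']-[0,0,.18]
for c in ("top","side"): print(c,proj(c,[g+[0,0,.012],g-[0,0,.148]]))
t=cv2.imread('pics/top3.png');s=cv2.imread('pics/side3.png')
cv2.imwrite('pics/z3.png',np.hstack([cv2.resize(t[180:360,120:320],None,fx=2,fy=2),cv2.resize(s[60:240,180:380],None,fx=2,fy=2)]))
```

```text
[0.51667644 0.23896419 0.52814226] [ 3.14156338e+00  4.81846185e-04 -3.00811297e+00] 0.02934777779233006 [-0.13583969  0.07430774 -3.22937205] [ 0.06674078 -0.03181592  0.02547292]
top [[166.20632871 291.99895091]
 [188.97715227 298.34986858]]
side [[254.69287621 107.89634916]
 [260.08675534 171.39592793]]
```

View pics/z3.png

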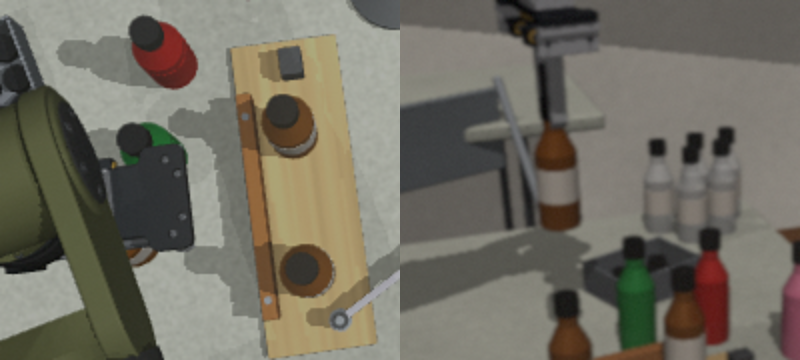

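Request:
arm_command:
  plan: [1, 0.01, -0.03, 0, 0, 1, 0.025, -0.07, 0, 0, 1, 0.045, -0.12, 0, 0, 1, 0.065, -0.18, 0, 0, 1, 0.08, -0.23, 0, 0, 1, 0.095, -0.27, 0, 0, 1, 0.11, -0.3, 0, 0, 1, 0.115, -0.32, 0, 0, 1, 0.115, -0.32, 0, 0, 1, 0.115, -0.32, 0, 0, 1, 0.115, -0.32, -0.04, 0, 1, 0.115, -0.32, -0.1, 0, 1, 0.115, -0.32, -0.17, 0, 1, 0.115, -0.32, -0.22, 0, 1, 0.115, -0.32, -0.25, 0, 1, 0.115, -0.32, -0.25, 0]

```text
time_s: 6.9
ee_pos: [0.5627, 0.1116, 0.4267]
eef_rot: [3.142, -0.002, -3.007]
force: [-0.1, -1.0, -1.7]
grip_width: 0.0296
```

```bash
cat > look.py <<'E'
from h import *
import sys
k=sys.argv[1]
o=sensors.get_obs();print(o['time_s'],o['ee_pos'],o['eef_rot'],o['grip_width'],o['force'],o['moment'])
t=vision.camera("top");s=vision.camera("side")
cv2.imwrite(f'pics/top{k}.png',t);cv2.imwrite(f'pics/side{k}.png',s)
g=o['ee_pos']-[0,0,.18]
for c in ("top","side"): print(c,proj(c,[g+[0,0,.012],g-[0,0,.148]]))
cv2.imwrite(f'pics/z{k}.png',np.hstack([cv2.resize(t[190:370,220:420],None,fx=2,fy=2),cv2.resize(s[160:340,220:420],None,fx=2,fy=2)]))
E
python3 look.py 4
```

```text
6.9 [0.56271433 0.11155266 0.42665233] [ 3.14151834e+00 -2.25910261e-03 -3.00734024e+00] 0.029602909194465395 [-0.08964028 -1.04791007 -1.73646507] [ 0.006557    0.03162361 -0.01718599]
top [[258.69564374 268.52418722]
 [265.55390361 277.67981085]]
side [[289.15600297 164.21471552]
 [292.61982143 226.67742581]]
```

View pics/z4.png

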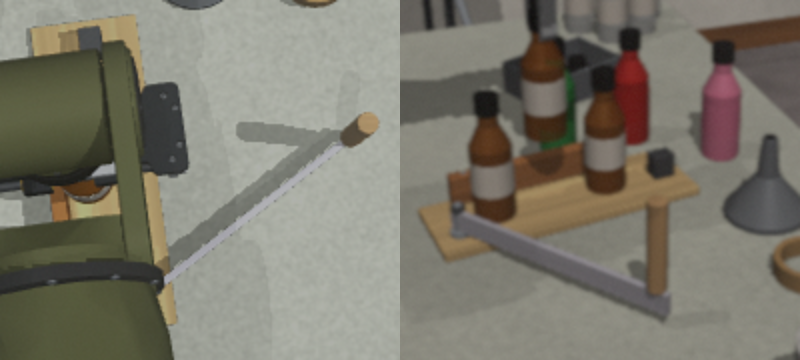

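Request:
arm_command:
  plan: [1, 0, 0, -0.04, 0, 1, 0, 0, -0.09, 0, 1, 0, 0, -0.14, 0, 1, 0, 0, -0.18, 0, 1, 0, 0, -0.2, 0, 1, 0, 0, -0.21, 0, 1, 0, 0, -0.212, 0, 1, 0, 0, -0.214, 0, 1, 0, 0, -0.214, 0]

```text
time_s: 7.9
ee_pos: [0.5629, 0.1111, 0.3429]
eef_rot: [-3.142, 0.001, -3.008]
force: [0.8, -0.5, -2.8]
grip_width: 0.0297
```

```bash
python3 look.py 5
```

```text
7.9 [0.56289433 0.11107883 0.34289702] [-3.14154990e+00  9.52337327e-04 -3.00800932e+00] 0.029747055171611816 [ 0.76900238 -0.45975069 -2.78371213] [0.03500514 0.02041273 0.00038048]
top [[262.81654911 273.57919979]
 [268.62210213 281.39040072]]
side [[291.14927441 197.9771173 ]
 [294.38518913 256.46126244]]
```

View pics/z5.png

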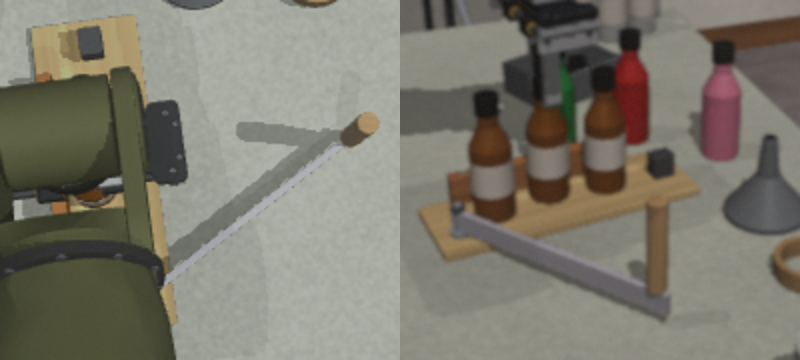

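Request:
arm_command:
  plan: [1, 0, 0, -0.003, 0, 1, 0, 0, -0.006, 0, 1, 0, 0, -0.007, 0, 1, 0, 0, -0.007, 0]

```text
time_s: 8.4
ee_pos: [0.5629, 0.1111, 0.3397]
eef_rot: [3.142, 0.001, -3.008]
force: [-1.3, -0.3, 0.5]
grip_width: 0.0297
```

Request:
arm_command:
  plan: [0.2, 0, 0, 0, 0, 0, 0, 0, 0, 0, -0.3, 0, 0, 0, 0, -0.3, 0, 0, 0, 0, -0.3, 0, 0, 0, 0, -0.3, 0, 0, 0, 0, -0.3, 0, 0, 0.03, 0, -0.3, 0, 0, 0.08, 0, -0.3, 0, 0, 0.15, 0, -0.3, 0, 0, 0.25, 0, -0.3, 0, 0, 0.3, 0, -0.3, 0, 0, 0.3, 0]

```text
time_s: 9.6
ee_pos: [0.5625, 0.111, 0.4636]
eef_rot: [-3.142, 0.006, -3.008]
force: [0.4, -1.0, -0.7]
grip_width: 0.0611
```

```bash
python3 look.py 6
```

```text
9.6 [0.56249899 0.11100628 0.46357272] [-3.14157806  0.00606334 -3.00807865] 0.06112377869336996 [ 0.42117427 -0.99109565 -0.695516  ] [ 0.04960951  0.05609227 -0.02746929]
top [[257.10212087 266.07669858]
 [264.44377928 275.92636722]]
side [[288.25663026 148.69733292]
 [291.82892288 213.07199534]]
```

View pics/z6.png

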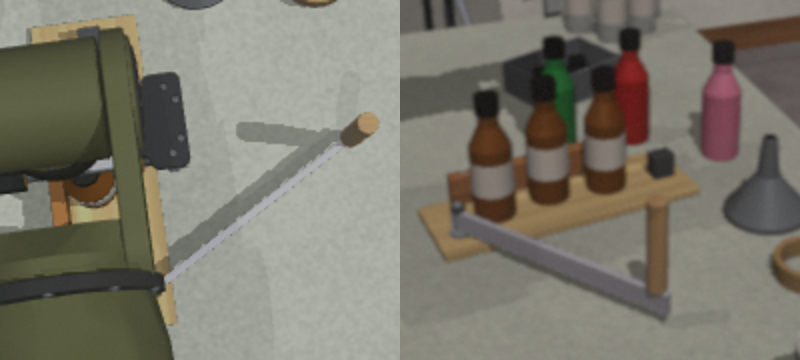

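Request:
arm_command:
  plan: [-1, 0.112, -0.663, 0, -0.505, -1, 0.112, -0.663, 0, -0.505, -1, 0.112, -0.663, 0, -0.505, -1, 0.112, -0.663, 0, -0.505, -1, 0.112, -0.663, 0, -0.505, -1, 0.112, -0.663, 0, -0.505, -1, 0.112, -0.663, 0, -0.505, -1, 0.112, -0.663, 0, -0.505, -1, 0.112, -0.663, 0, -0.505, -1, 0.112, -0.663, 0, -0.505, -1, 0.112, -0.663, 0, -0.505]

```text
time_s: 10.8
ee_pos: [0.6076, -0.1536, 0.4594]
eef_rot: [-3.142, -0.0, 2.22]
force: [1.0, 0.2, -0.1]
grip_width: 0.094
```

```bash
python3 look.py 7
```

```text
10.8 [ 0.60764185 -0.15361935  0.45938865] [-3.14151695e+00 -8.48361756e-05  2.22042210e+00] 0.09397996812739669 [ 1.0378705   0.18067441 -0.0741244 ] [0.00965803 0.02190004 0.02263229]
top [[419.23001381 238.61387364]
 [402.16848311 252.42629794]]
side [[348.05445845 193.36269825]
 [347.81919735 267.83750114]]
```

View pics/z7.png

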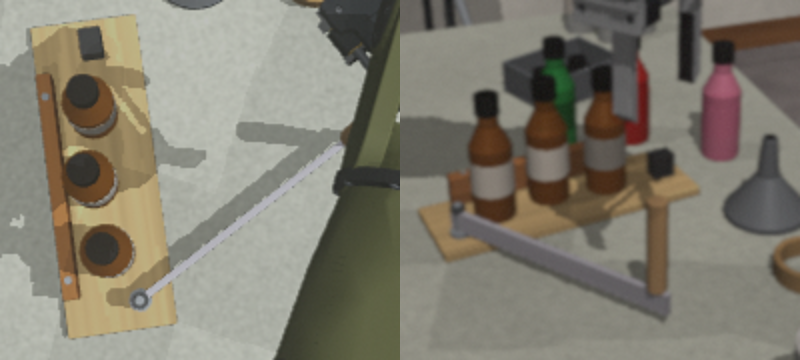

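Request:
arm_command:
  plan: [-1, 0, 0, -0.1, 0, -1, 0, 0, -0.2, 0, -1, 0, 0, -0.3, 0, -1, 0, 0, -0.35, 0, -1, 0, 0, -0.373, 0, -1, 0, 0, -0.373, 0, 1, 0, 0, -0.373, 0, 1, 0, 0, -0.373, 0, 1, 0, 0, -0.373, 0, 1, 0, 0, -0.373, 0, 1, 0, 0, -0.373, 0, 1, 0, 0, -0.373, 0, 1, 0, 0, -0.373, 0, 1, 0, 0, -0.373, 0, 1, 0, 0, -0.373, 0, 1, 0, 0, -0.373, 0, 1, 0, 0, -0.373, 0, 1, 0, 0, -0.373, 0]
  newtons: 8

```text
time_s: 12.7
ee_pos: [0.6076, -0.1542, 0.3102]
eef_rot: [-3.142, -0.0, 2.217]
force: [-0.6, -1.1, -0.1]
grip_width: 0.0216
```

```bash
python3 look.py 8
python3 - <<'E'
from fit import *
g=sensors.get_obs()['ee_pos']
pin=p[:2]; d=g[:2]-pin; print(np.hypot(*d),np.arctan2(d[1],d[0])-p[2])
a0=-(np.arctan2(d[1],d[0])-p[2])
for a in np.linspace(a0,-.01,21):
    t=p[2]-a; q=pin+.275*np.array([np.cos(t),np.sin(t)])
    print(round(a,3),np.round((q-g[:2])/.4,4),round((a0-a)/np.radians(120),4))
E
```

```text
12.7 [ 0.60763023 -0.15415858  0.31022966] [-3.14158880e+00 -2.67905505e-05  2.21743164e+00] 0.021564838377777593 [-0.63646167 -1.14123664 -0.14906248] [-0.0459425   0.00403557 -0.01746595]
top [[403.44274126 251.62790363]
 [390.54764648 262.03666947]]
side [[347.92292481 263.29111552]
 [347.71253736 327.87815581]]
0.27514138255254994 -1.057441582130306
1.057 [-0.0002  0.0003] 0.0
1.004 [0.0285 0.0232] 0.0255
0.951 [0.0559 0.0476] 0.051
0.897 [0.0819 0.0734] 0.0764
0.844 [0.1066 0.1006] 0.1019
0.791 [0.1297 0.129 ] 0.1274
0.737 [0.1513 0.1587] 0.1529
0.684 [0.1713 0.1894] 0.1784
0.63 [0.1897 0.2212] 0.2039
0.577 [0.2063 0.2539] 0.2293
0.524 [0.2211 0.2875] 0.2548
0.47 [0.2342 0.3218] 0.2803
0.417 [0.2453 0.3567] 0.3058
0.364 [0.2546 0.3922] 0.3313
0.31 [0.262  0.4281] 0.3568
0.257 [0.2675 0.4644] 0.3822
0.203 [0.271  0.5009] 0.4077
0.15 [0.2726 0.5376] 0.4332
0.097 [0.2722 0.5743] 0.4587
0.043 [0.2699 0.6109] 0.4842
-0.01 [0.2656 0.6473] 0.5097
```

View pics/z8.png

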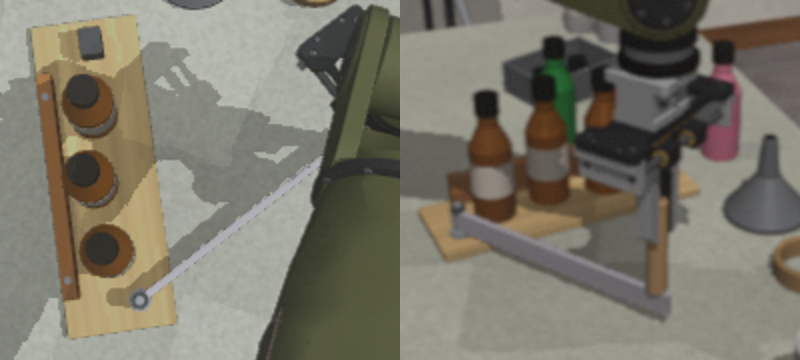

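Request:
arm_command:
  plan: [1, 0.014, 0.011, 0, 0.012, 1, 0.0285, 0.023, 0, 0.0255, 1, 0.056, 0.0475, 0, 0.051, 1, 0.082, 0.073, 0, 0.0765, 1, 0.1065, 0.1005, 0, 0.102, 1, 0.13, 0.129, 0, 0.1275, 1, 0.151, 0.1585, 0, 0.153, 1, 0.171, 0.1895, 0, 0.1785, 1, 0.19, 0.221, 0, 0.204, 1, 0.206, 0.254, 0, 0.229, 1, 0.221, 0.2875, 0, 0.255, 1, 0.234, 0.322, 0, 0.28, 1, 0.2455, 0.3565, 0, 0.306, 1, 0.2545, 0.392, 0, 0.331, 1, 0.262, 0.428, 0, 0.357, 1, 0.265, 0.446, 0, 0.37, 1, 0.2675, 0.4645, 0, 0.382, 1, 0.2675, 0.4645, 0, 0.382]

```text
time_s: 14.6
ee_pos: [0.7148, 0.0325, 0.3102]
eef_rot: [3.141, 0.0, 3.019]
force: [-0.6, 0.2, 1.5]
grip_width: 0.0216
```

```bash
python3 look.py 9
python3 - <<'E'
from fit import *
g=sensors.get_obs()['ee_pos']
pin=p[:2]; d=g[:2]-pin; print(np.hypot(*d),np.arctan2(d[1],d[0])-p[2])
a0=.257
b=pin+.275*np.array([np.cos(p[2]-a0),np.sin(p[2]-a0)])
for a in np.arange(.26,-.04,-.02):
    t=p[2]-a; q=pin+.275*np.array([np.cos(t),np.sin(t)])
    print(round(a,3),np.round((q-b)/.4,4),round((a0-a)/np.radians(120),4))
E
```

```text
14.6 [0.71475838 0.03249555 0.31024882] [3.14134886e+00 4.25827673e-04 3.01906092e+00] 0.02157237312375314 [-0.62176452  0.21281165  1.48354801] [ 0.1418334   0.01694213 -0.04112745]
top [[305.58478024 196.8676887 ]
 [305.55420665 214.32614324]]
side [[363.83672943 214.69162501]
 [362.69070319 272.7514278 ]]
0.2750368742740168 -0.25730490467816364
0.26 [-0.0003 -0.002 ] -0.0014
0.24 [0.0013 0.0116] 0.0081
0.22 [0.0027 0.0253] 0.0177
0.2 [0.0037 0.039 ] 0.0272
0.18 [0.0045 0.0527] 0.0368
0.16 [0.005  0.0665] 0.0463
0.14 [0.0052 0.0802] 0.0559
0.12 [0.0051 0.094 ] 0.0654
0.1 [0.0048 0.1077] 0.075
0.08 [0.0042 0.1215] 0.0845
0.06 [0.0033 0.1352] 0.0941
0.04 [0.0022 0.1489] 0.1036
0.02 [0.0007 0.1626] 0.1132
0.0 [-0.001   0.1762] 0.1227
-0.02 [-0.0029  0.1898] 0.1323
```

View pics/z9.png

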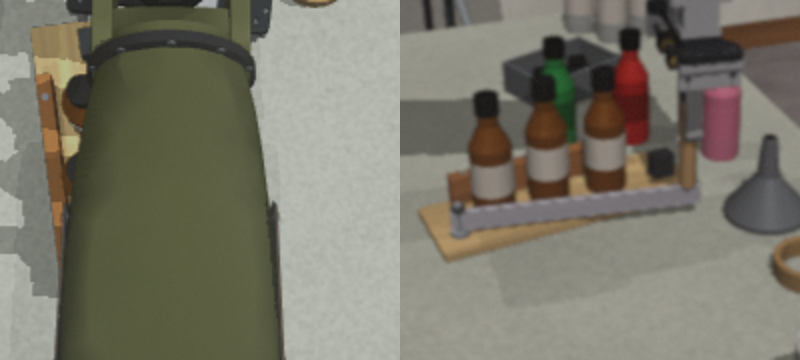

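Request:
arm_command:
  plan: [1, 0.0013, 0.0116, 0, 0.008, 1, 0.002, 0.0185, 0, 0.013, 1, 0.0027, 0.025, 0, 0.0177, 1, 0.0032, 0.032, 0, 0.0225, 1, 0.0037, 0.039, 0, 0.027, 1, 0.0041, 0.046, 0, 0.032, 1, 0.0045, 0.0527, 0, 0.0368, 1, 0.0048, 0.0595, 0, 0.0415, 1, 0.005, 0.0665, 0, 0.0463, 1, 0.0051, 0.0735, 0, 0.051, 1, 0.0052, 0.08, 0, 0.056, 1, 0.0052, 0.087, 0, 0.0605, 1, 0.0051, 0.094, 0, 0.0654, 1, 0.005, 0.101, 0, 0.07, 1, 0.0048, 0.1077, 0, 0.075, 1, 0.0045, 0.1145, 0, 0.08, 1, 0.0042, 0.1215, 0, 0.0845, 1, 0.0038, 0.128, 0, 0.089, 1, 0.0033, 0.135, 0, 0.094, 1, 0.0033, 0.135, 0, 0.094]

```text
time_s: 16.7
ee_pos: [0.716, 0.0862, 0.3103]
eef_rot: [3.141, 0.0, -3.068]
force: [5.5, 0.6, -0.0]
grip_width: 0.0218
```

```bash
python3 look.py 10
```

```text
16.7 [0.71595066 0.08617803 0.31028117] [ 3.14141513e+00  4.32236984e-04 -3.06763321e+00] 0.021771821103661156 [ 5.50388786  0.63079012 -0.01633257] [ 0.17391509 -0.96311944 -0.02796081]
top [[277.72130411 196.25445297]
 [281.3258578  213.80859284]]
side [[356.06378047 205.20610756]
 [355.41344056 261.78862898]]
```

View pics/z10.png

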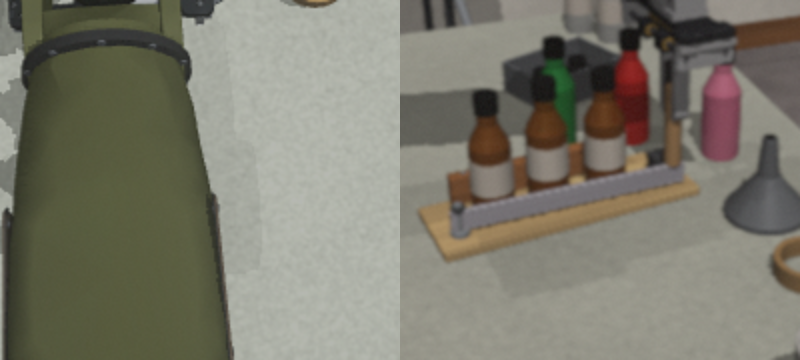

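Request:
arm_command:
  plan: [1, 0.001, 0.0035, 0, 0.0025, 1, 0.001, 0.007, 0, 0.005, 1, 0.001, 0.0105, 0, 0.0075, 1, 0.0005, 0.014, 0, 0.0095, 1, 0.0005, 0.0175, 0, 0.012, 1, 0, 0.021, 0, 0.0145, 1, 0, 0.0245, 0, 0.017, 1, 0, 0.028, 0, 0.0195, 1, -0.0005, 0.031, 0, 0.0215, 1, -0.0005, 0.034, 0, 0.0235, 1, -0.0005, 0.034, 0, 0.0235]

```text
time_s: 17.9
ee_pos: [0.7154, 0.0993, 0.3102]
eef_rot: [-3.141, -0.002, -3.019]
force: [-8.1, -2.5, 5.3]
grip_width: 0.022
```

```bash
python3 look.py 11
```

```text
17.9 [0.71542146 0.09933874 0.31018362] [-3.14139485e+00 -2.19388806e-03 -3.01907329e+00] 0.022002447900681364 [-8.1062488  -2.45133122  5.30561777] [-0.38716649  1.46515537 -0.04476161]
top [[270.8822911  196.53338354]
 [275.38010022 214.05509424]]
side [[353.92778666 203.07646407]
 [353.40704058 259.30776083]]
```

View pics/z11.png

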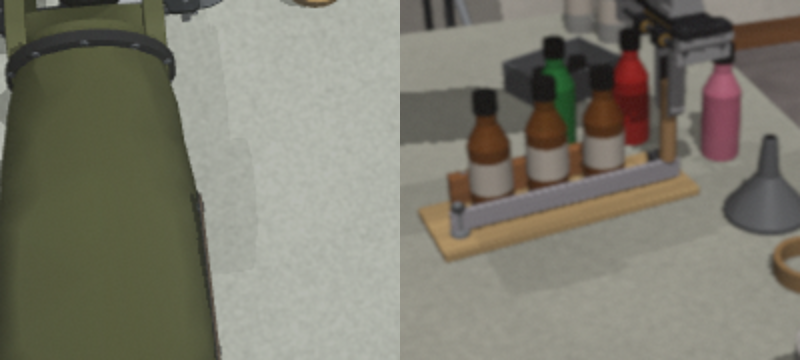

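Request:
arm_command:
  plan: [1, -0.0015, 0.0025, 0, 0.002, 1, -0.0015, 0.005, 0, 0.0035, 1, -0.0015, 0.0075, 0, 0.005, 1, -0.0015, 0.0075, 0, 0.005]

```text
time_s: 18.4
ee_pos: [0.7149, 0.1023, 0.3102]
eef_rot: [-3.141, -0.002, -3.009]
force: [-7.3, -1.6, 3.8]
grip_width: 0.0217
```

Request:
arm_command:
  plan: [1, -0.0005, 0.0025, 0, 0.0015, 1, -0.0005, 0.0025, 0, 0.0015, 1, -0.0005, 0.0025, 0, 0.0015]

```text
time_s: 18.7
ee_pos: [0.7148, 0.103, 0.3102]
eef_rot: [-3.141, -0.001, -3.006]
force: [-6.2, -4.4, 4.1]
grip_width: 0.0221
```

Request:
arm_command:
  plan: [1, 0, 0.0025, 0, 0.0015, 1, 0, 0.0025, 0, 0.0015, 1, 0, 0.0025, 0, 0.0015]

```text
time_s: 19.0
ee_pos: [0.7148, 0.1032, 0.3102]
eef_rot: [-3.14, -0.002, -3.004]
force: [-7.5, -9.4, 3.9]
grip_width: 0.0218
```

Request:
arm_command:
  plan: [1, 0, 0.0025, 0, 0, 1, 0, 0.005, 0, 0, 1, 0, 0.005, 0, 0]

```text
time_s: 19.3
ee_pos: [0.7149, 0.1042, 0.3101]
eef_rot: [-3.138, -0.003, -3.004]
force: [-8.5, -16.3, 4.7]
grip_width: 0.0232
```

```bash
python3 look.py 12; python3 -c "
from fit import *
g=sensors.get_obs()['ee_pos'];d=g[:2]-p[:2];print(np.hypot(*d),np.arctan2(d[1],d[0])-p[2])"
```

```text
19.3 [0.71491297 0.10418839 0.31011089] [-3.13799275e+00 -2.58066548e-03 -3.00437341e+00] 0.023190604443101264 [ -8.47425745 -16.31634186   4.7143372 ] [-3.01629456  1.40658256 -0.11594469]
top [[268.36140315 196.79966301]
 [273.18859612 214.28817206]]
side [[353.02931049 202.3337932 ]
 [352.56220309 258.43730882]]
0.27593782725551375 0.006786381181115714
```

View pics/z12.png

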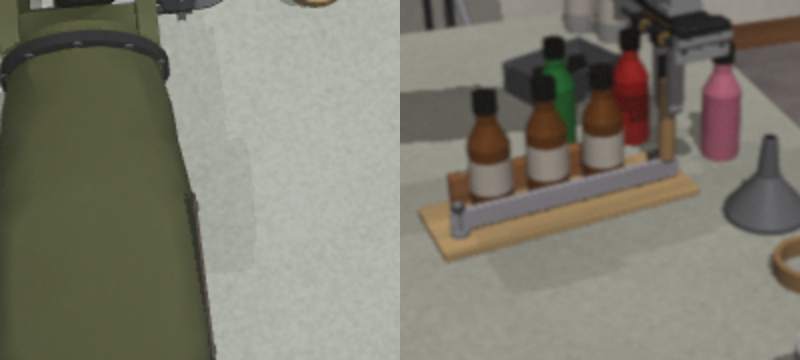

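Request:
arm_command:
  plan: [1, 0.0, -0.003, 0, 0, 1, 0, -0.003, 0, 0, 0.3, 0, -0.003, 0, 0, 0.1, 0, -0.003, 0, 0, -0.3, 0, -0.003, 0, 0, -0.3, 0, -0.003, 0, 0, -0.3, 0, -0.003, 0, 0, -0.3, 0, -0.003, 0.04, 0, -0.3, 0, -0.003, 0.1, 0, -0.3, 0, -0.003, 0.2, 0, -0.3, 0, -0.003, 0.3, 0, -0.3, 0, -0.003, 0.35, 0, -0.3, 0, -0.003, 0.35, 0]

```text
time_s: 20.7
ee_pos: [0.7143, 0.1051, 0.4555]
eef_rot: [-3.141, 0.007, -3.003]
force: [-0.0, 0.0, 0.2]
grip_width: 0.061
```

Request:
arm_command:
  plan: [-0.3, -0.2, -0.9, 0, 0, -0.3, -0.2, -0.9, 0, 0, -0.3, -0.2, -0.9, 0, 0, -0.3, -0.2, -0.9, 0, 0, -0.3, -0.2, -0.9, 0, 0, -0.3, -0.2, -0.9, 0, 0, -0.3, -0.2, -0.9, 0, 0, -0.3, -0.2, -0.9, 0, 0, -0.3, -0.2, -0.9, 0, 0, -0.3, -0.2, -0.9, 0, 0]

```text
time_s: 21.7
ee_pos: [0.6352, -0.2543, 0.4498]
eef_rot: [3.141, -0.001, -3.003]
force: [-0.3, 0.5, -1.1]
grip_width: 0.061
```

```bash
python3 look.py 13
python3 - <<'E'
import cv2
t=cv2.imread('pics/top13.png');s=cv2.imread('pics/side13.png')
cv2.imwrite('pics/tz13.png',cv2.resize(t[180:370,170:420],None,fx=3.15,fy=3.15,interpolation=2))
cv2.imwrite('pics/sz13.png',cv2.resize(s[170:330,220:420],None,fx=3.7,fy=3.7,interpolation=2))
E
```

```text
21.7 [ 0.63517438 -0.25428995  0.44975452] [ 3.14092836e+00 -5.52583287e-04 -3.00272872e+00] 0.06102760148748734 [-0.3153215   0.48350285 -1.08050613] [ 0.0936     -0.04256242  0.03383847]
top [[477.57851057 223.21085375]
 [452.14953731 239.09709268]]
side [[384.19649614 219.53304192]
 [380.97028413 297.75320241]]
```

View pics/tz13.png

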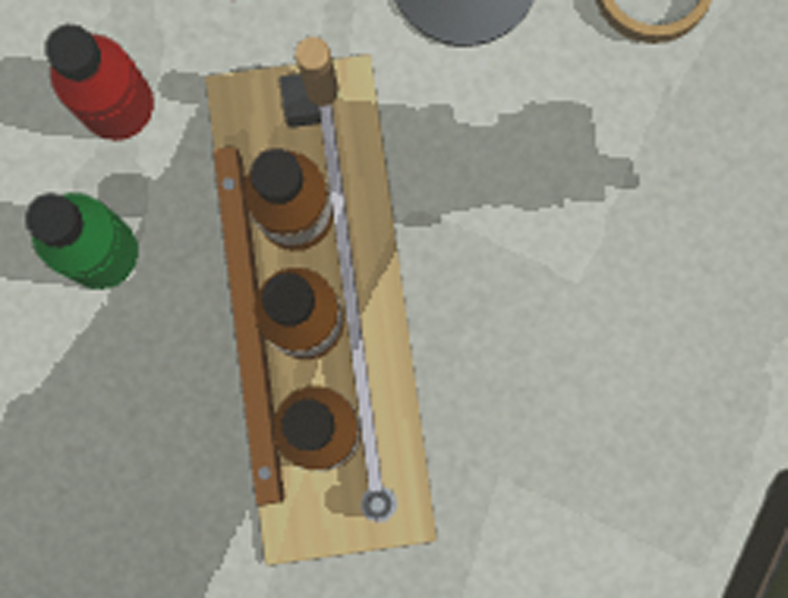

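View pics/sz13.png

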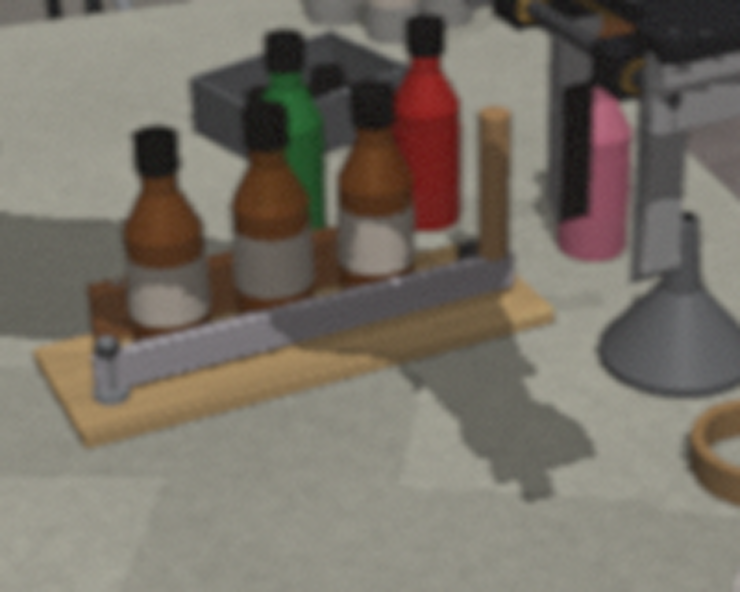

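Run:
```python
from fit import *
for c,q in(("top",T(313,49)),("side",S(494,114))):
    a=onz(c,(q[1],q[0]),.152); d=a[:2]-p[:2]; print(c,q,np.hypot(*d),p[2]-np.arctan2(d[1],d[0]),"expected a=0 px",proj(c,w(p,(275,0,152))))
c,s=np.cos(p[2]),np.sin(p[2])
for n,t,S_ in(("near",(308,425),(157,133)),("mid",(287,299),(266,94)),("far",(276,175),(373,88))):
  for cam,q in(("top",T(*t)),("side",S(*S_))):
    d=onz(cam,(q[1],q[0]),.172)[:2]-p[:2];print(n,cam,np.round([1e3*(c*d[0]+s*d[1]),1e3*(c*d[1]-s*d[0])],1))
```

```text
top (269.0238095238095, 195.21428571428572) 0.2763269982239727 -8.41158310141421e-05 expected a=0 px [[269.12428723 195.88508252]]
side (353.14864864864865, 200.44594594594594) 0.2713347297347757 0.02659567637999735 expected a=0 px [[353.10951908 199.02362096]]
near top [51.1 30.4]
near side [53.6 27.6]
mid top [125.2  33.3]
mid side [135.6  50.2]
far top [198.8  30.5]
far side [200.5  26.4]
```

```bash
python3 -c "
from station import job; print(job.hand_in())"
```

```text
the job is handed in; nothing more can be done
None
```

The loose amber bottle now stands on the jig between the two row bottles, and the gate is closed on its stop block. I handed the job in at about 22 s, with the arm clear of everything.

- **Placing:** I gripped the bottle by its cap, carried it over the fence and set it down midway between the other two. All three were upright before I touched the gate.
- **Closing:** I pinched the handle post lightly (8 N) and swung it slowly along its arc. The force at the wrist climbed to about 16 N with almost no further movement, which I took as contact with the stop. I then eased off, opened the fingers and lifted clear.
- **Gate angle:** The top camera gives 0.00 rad, which is home. The side camera gives 0.027 rad, which disagrees, but it read low by a few mm across the lane in most of my measurements. I trusted the top camera and the contact force.
- **Bottles:** All three look upright between bar and fence. The top camera puts them at x of about 51, 125 and 199 mm, with y of about 30 to 33 mm. The middle one sits about 3 mm nearer the fence than the others. The side camera's reading for it was unusable, because its cap overlaps the green bottle in that view.
- **Other things:** I touched nothing else, and the red, green and pink bottles, the tub, funnel and tape roll show no movement where they appear in the last pictures. I did not re-check the jug there.

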